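Pick the bushing bin from the rotary parts organiser

ROBOT

A 6-joint arm with a two-finger parallel gripper is mounted at the origin on the work surface. World frame = base frame: x ahead of the robot, y to its left, z up, the work surface at z = 0. Lengths are in m, angles in degrees, forces in N, time in s.
With the tool pointing down it reaches from about 0.375 to 0.9 m from the base axis. Payload 3.1 kg.
Tool frame: the origin (TCP) lies between the finger pads; the fingertips stand 14 mm ahead of it and the grasp point (between the pads) lies 5 mm behind it; z points along the fingers, y is the line along which they close (so a half turn about z gives the same grasp; the last joint's range is limited). The gripper opens to 87 mm and grips with 3 to 60 N. Pads are 19 mm wide; open, the fingers measure 117 mm over their backs; the gripper's body (75 mm by 190 mm) begins 51 mm behind the grasp point.
Start: joints at [-74.399, 30.224, 82.088, -0, 67.689, -10.227], TCP at [0.272, -0.563, 0.237] pointing down, gripper open.
Joint ranges: [-176.69, 176.69], [-43.24, 126.21], [12.49, 139.97], [-82, 262], [0, 151.66], [-163.58, 163.58]. Speed limits (degrees/s): [159.86, 159.86, 180, 180, 180, 180].

INTERFACE

Orientations are given as [roll, pitch, yaw] about the fixed x, y, z axes, in that order (R = Rz(yaw) Ry(pitch) Rx(roll)).
In Python, from cell import robot gives the robot as it stands. The module is installed in compiled form; this text tells all that it offers.
- The arm moves only by the shell command python3 -m inch 'ROWS' [OPENING]. ROWS is a JSON list of rows, 1 to 12 of them, each of 6 numbers: dx, dy, dz in m, then a rotation vector rx, ry, rz in degrees; each row is the pose to reach, as a shift and turn from the pose commanded when the command began, along the tool's axes at that moment; what a row does not reach only later rows make up. A row lasts 1/12 s, in which the tool goes at most 0.0417 m and 7.16 degrees, less where a joint would pass 70% of its speed; a pose out of reach is approached as far as the arm can. OPENING is the finger opening in m, set as the command begins (- or left out keeps the last). The fingers move at their own pace and stop on an object; the grip force is fixed at half the most. Time passes only in rows, so rows that do not move let the fingers close. It prints the time, the measured TCP pose, the force, the opening and the grip force at its end.
- robot.sense(): the state, without advancing time (a new reading comes with each control period).
- robot.snapshot(name): name is "scene" or "top" or "wrist"; returns (picture, depth): 480x640x3 uint8, red, green, blue; 480x640 float32, m along the optical axis (not along the pixel's ray), 0 where there is no reading.
- robot.camera_model(name): a dict with "intrinsics" (3x3 intrinsics, pixels), "eye" and "attitude" of the camera in the world; the wrist camera has in their place "mount" (4x4, takes a point from camera to tool coordinates, whose origin is the TCP and whose axes are the flange's). Camera axes: x right, y down, z forward; pixel columns grow to the right and rows downward; lengths in m; the calibration is good to about 2 mm. A picture is of the moment at which its call begins: read the wrist's pose just before it. camera_model takes no time and is no camera call.
- robot.finish_job(): hands the job in; it is judged then, once.
The state is a dict: "time_s": time; "joint_pos": joint angles; "joint_vel": joint speeds; "joint_efforts": joint torques, N m; "tool_pos": TCP position; "eef_rot": TCP orientation; "ft_force": force on the tool from outside, world axes, zero at the start; "wrist_torque": the same for the moment, N m; "grip_width": finger opening in m; "grasp_force": force on a finger pad.
Only numpy, scipy, OpenCV 4.12 (cv2) and the standard library are available. Lean on these libraries where they do the work, as an engineer would, in place of code of your own. Each camera call takes 0.05 s, during which the arm holds its last target. There are 200 camera calls.

TASK

Turn the organiser's round lid by its upright grip post until the opening lies over the pocket with the bushing bin (the one with the flat plate tab), lift that bin straight out through the opening, and stand it upright on the floor of the shallow cardboard tray. Do not tip the bin over, leave the stud bin in its pocket, and do not knock over the spray can.

Things in the scene. Friction and masses are not known exactly. Their poses are not given: they have to be found in the camera images.
- organiser: Fixed grey block 250 x 250 x 70 mm on blue legs, its deck leaning 0.45 rad away from the robot. Origin: centre of its underside; z: deck normal, deck at z = 70 mm; x: down the slope, away from the robot; y: left. Pockets 83 x 53 mm, floor at z = 10 mm: at y = +73 and y = -73 mm (long side along x) with the two bins; at x = +73 and -73 (long side along y) with stock not needed.
- lid (a joint): Hinge of the lid about the organiser's z axis, rad, + anticlockwise from above. At 0 the opening is down-slope (+x), at +1.571 over the left (+y) pocket, at -1.571 over the right one; stops at +-2.3; friction (0.12 N m, 1.3 N at the post) holds it anywhere. The lid is a clear round plate, 250 mm across, at z = 73 to 78 mm of the organiser; it covers all but what is under its one opening.
- lid_opening (a point): Centre of the lid's opening at the lid's upper face, 73 mm from the lid's axis. The opening, edged in steel trim, is 92 mm wide along the rim and 64 mm along the radius: when in line, a bin passes with 6 to 7 mm to spare all round. Axes turn with the lid: z the deck normal, x outward along the radius.
- lid_post (a point): The lid's grip post: black, round, 22 mm across, 45 mm tall, standing along the deck normal on the lid's upper face, 98 mm from the lid's axis, across the axis from the opening. This point is on its axis, 23 mm above the lid's upper face, a good height to grip; the post can roll between the pads as the lid turns. Axes as lid_opening.
- bushing_bin: Bin to fetch: loose, white, open, 80 x 50 mm, walls 36 mm high and 3 mm thick, about 160 g, holding steel bushings (tops 17 mm up) and with an upright flat plate tab across its middle. Origin: centre of its underside; x along the 80 mm side, z up. It starts in the left or right (+y or -y) pocket, axes along the organiser's, with 1.5 mm play each side.
- bin_tab (a point): Top centre of the bushing bin's tab, 58 mm above the bin's underside; 10 mm below the lid's upper face while the bin is seated. The tab is 10 mm thick along the bin's x and 34 mm wide along its y (44 mm lower than 32 mm above the underside). Inside the bin 32 mm are free along x on either side of the tab. Axes as the bin.
- stud_bin: The other bin, in the other of the two side pockets: same size, but with studs lying in it and a round 18 mm peg, 58 mm high, for a handle. Origin: centre of its underside. To be left alone.
- tray: Shallow open cardboard tray, fixed, outside 150 (x) x 130 (y) x 35 mm high, walls and floor 4 mm thick. Origin: centre of its underside. It stands left or right of the organiser; a closed taller carton (150 x 130 x 60 mm) stands on the other side.
- spray: Upright spray can, 54 mm diameter, 170 mm tall, loose, beyond the tray's or the carton's place. Origin: centre of its underside.
Things that resemble listed ones, but are neither listed nor needed, are in the scene too. Leave any pink or purple look-alike of the spray alone.

How it is judged (in metres and radians):
On the way, in this order (a step that is already met when the one before it is completed fails the run):
1. the lid's opening lies over the bushing bin (centre within 15 mm of the tab's top) (distance between lid_opening and bin_tab below 0.015 m), for 0.3 s.
2. the bushing bin is lifted straight out, its underside clear of the lid by 10 mm and over the opening (within 20 mm) (z of bushing_bin in the frame of organiser above 0.088 m and x of bushing_bin in the frame of lid_opening between -0.02 and 0.02 m and y of bushing_bin in the frame of lid_opening between -0.02 and 0.02 m), for 0.1 s.
At the end, for the whole second after the job is handed in: The bushing bin stands released and at rest inside the tray, upright (within 7 degrees), its underside on the tray's floor (no more than 12 mm above the table) and its middle within 50 mm of the tray's middle; the stud bin is still seated in its pocket; the spray can is upright (horizontal distance between bushing_bin and tray below 0.05 m and z of bushing_bin in the frame of tray below 0.012 m and angle between bushing_bin's own z axis and vertical below 0.12 rad and linear speed of bushing_bin below 0.02 m/s and z of stud_bin in the frame of organiser below 0.02 m and distance between stud_bin and organiser below 0.085 m and angle between spray's own z axis and vertical below 0.3 rad); the robot touches nothing.
It fails at once if the bushing bin tipped more than 60 degrees (angle between bushing_bin's own z axis and vertical above 1.05 rad).
It fails at once if the stud bin moved more than 20 mm (distance of stud_bin from where it was at the start of the episode above 0.02 m).
It fails at once if the spray can knocked over (tipped more than 17 degrees) (angle between spray's own z axis and vertical above 0.3 rad).
It also fails if it takes over 58 s, if anything falls off the work surface, if the arm or the gripper's body presses on something with over 40 N, if the wrist force passes 120 N, or if a joint passes its speed limit or range.

## Working session

There is one attempt and no reset: what is moved stays moved. The work goes in short steps, Python scripts to look and compute and a shell command to move; the robot and the scene stay as the last step left them, time stands still between calls to the robot, and variables do not carry over. Pictures are saved under pics/ and viewed, at most 13 in all, crops included, and the job is handed in when it is done.

```bash
mkdir -p pics; ls; cat > h.py <<'E'
import numpy as np, cv2
from scipy.spatial.transform import Rotation as R
from cell import robot
def tool():
    s=robot.sense(); T=np.eye(4)
    T[:3,:3]=R.from_euler('xyz',s['eef_rot'],degrees=True).as_matrix(); T[:3,3]=s['tool_pos']; return T
def cam(name):
    m=robot.camera_model(name); K=np.array(m['intrinsics'])
    if name=='wrist': return K,tool()@np.array(m['mount'])
    T=np.eye(4); a=np.array(m['attitude']); 
    T[:3,:3]=a if a.shape==(3,3) else R.from_euler('xyz',a,degrees=True).as_matrix()
    T[:3,3]=m['eye']; return K,T
def shot(name,tag):
    K,T=cam(name); p,d=robot.snapshot(name)
    cv2.imwrite(f'pics/{tag}.png',p[:,:,::-1]); np.savez(f'{tag}.npz',K=K,T=T,p=p,d=d); return K,T,p,d
def load(tag):
    z=np.load(tag+'.npz'); return z['K'],z['T'],z['p'],z['d']
def pt(tag,u,v,r=1):
    K,T,p,d=load(tag); w=d[v-r:v+r+1,u-r:u+r+1]; w=w[w>0]; z=np.median(w) if len(w) else 0
    c=z*np.linalg.inv(K)@[u,v,1]; return T[:3,:3]@c+T[:3,3]
def proj(tag,X):
    K,T,_,_=load(tag); c=T[:3,:3].T@(np.atleast_2d(X)-T[:3,3]).T; q=K@c; return (q[:2]/q[2]).T
def tri(obs): # [(tag,u,v)]
    A=np.zeros((3,3));b=np.zeros(3)
    for t,u,v in obs:
        K,T,_,_=load(t); r=T[:3,:3]@np.linalg.inv(K)@[u,v,1]; r/=np.linalg.norm(r); P=np.eye(3)-np.outer(r,r); A+=P;b+=P@T[:3,3]
    return np.linalg.solve(A,b)
E
python3 - <<'E'
from h import *
for n in('scene','top'):
    shot(n,n+'0')
    m=robot.camera_model(n); print(m)
print(robot.camera_model('wrist')); print(robot.sense())
E
```

```text
pics
{'intrinsics': array([[619.2223647 ,   0.        , 308.20163625],
       [  0.        , 619.2223647 , 227.44576306],
       [  0.        ,   0.        ,   1.        ]]), 'eye': array([1.33152655, 0.15336452, 1.4507484 ]), 'attitude': array([-149.68572982,    0.75204357,  103.72356621])}
{'intrinsics': array([[468.16041475,   0.        , 312.04056831],
       [  0.        , 468.16041475, 239.06818842],
       [  0.        ,   0.        ,   1.        ]]), 'eye': array([ 0.49474555, -0.07959254,  1.09756336]), 'attitude': array([-174.25152736,    0.58637095,  -90.41121824])}
{'intrinsics': array([[425.04420191,   0.        , 317.28199047],
       [  0.        , 425.04420191, 236.0309257 ],
       [  0.        ,   0.        ,   1.        ]]), 'mount': array([[ 2.69616308e-04, -9.51891607e-01, -3.06434814e-01,
         8.57633582e-02],
       [ 9.99999171e-01, -1.29138330e-04,  1.28099602e-03,
        -5.85767020e-04],
       [-1.25894184e-03, -3.06434905e-01,  9.51890784e-01,
        -1.47540185e-01],
       [ 0.00000000e+00,  0.00000000e+00,  0.00000000e+00,
         1.00000000e+00]])}
{'time_s': 0.1, 'joint_pos': array([-7.44003302e+01,  3.02730096e+01,  8.21488141e+01, -7.76005755e-04,
        6.76903289e+01, -1.02287170e+01]), 'joint_vel': array([ 0.01621714, -0.1224898 , -0.14065116,  0.01955605,  0.00668806,
        0.00134362]), 'joint_efforts': array([-5.39017001e-04, -4.40986311e+01, -1.77151161e+01,  6.34898501e-02,
        5.33928804e-02, -3.31117576e-05]), 'tool_pos': array([ 0.27213401, -0.56193883,  0.23567751]), 'eef_rot': array([-1.79889502e+02, -1.92098969e-02,  2.58286635e+01]), 'ft_force': array([ 0.13496113, -0.22047688,  0.61290167]), 'wrist_torque': array([-0.0308627 ,  0.02616432,  0.01252301]), 'grasp_force': 0.0, 'grip_width': 0.08698653158443898}
```

View pics/top0.png

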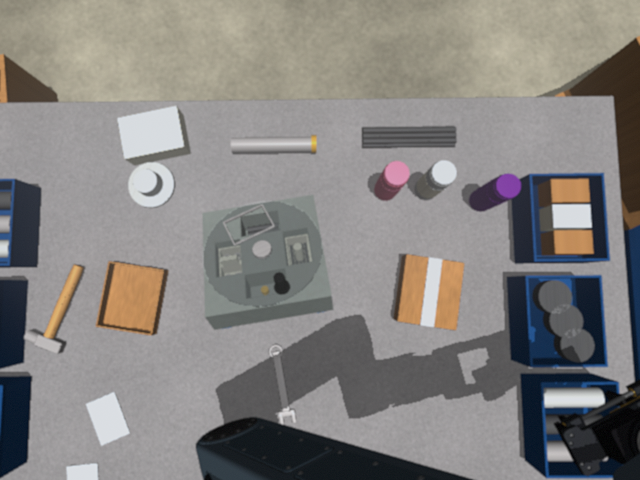

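View pics/scene0.png

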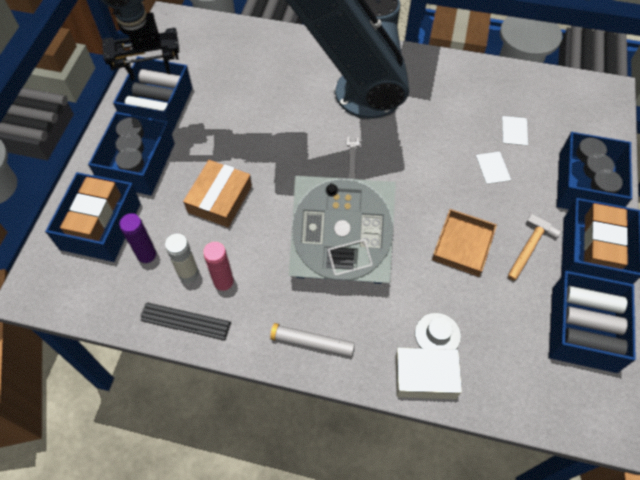

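Top view: organiser at about (265,262), tray at (133,297) on the left, carton at (430,291), post at (282,283), opening near (248,224). The grey-white spray is at (438,178). Next I'll enlarge the organiser.

```bash
python3 - <<'E'
from h import *
a=load('top0')[2][185:335,190:340]; b=load('scene0')[2][165:305,275:415]
c=np.hstack([cv2.resize(a,(400,400),interpolation=2),cv2.resize(b,(400,400),interpolation=2)])
cv2.imwrite('pics/crop0.png',c[:,:,::-1])
E
```

```text
(no output)
```

View pics/crop0.png

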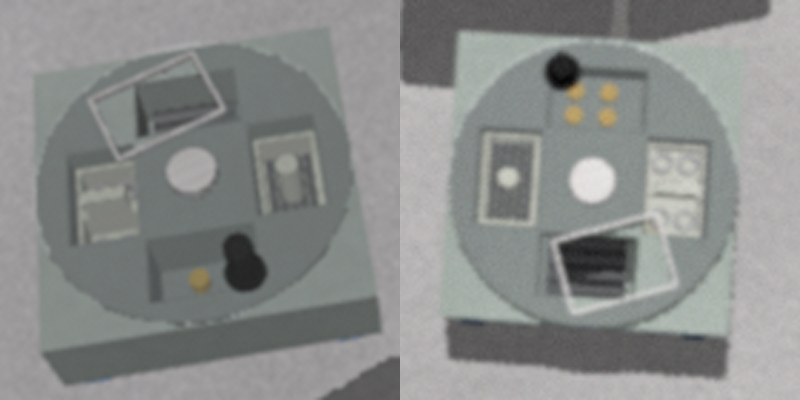

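```bash
cat > fit.py <<'E'
from h import *
from scipy.optimize import least_squares
C=np.array([[.125,.125,.07],[.125,-.125,.07],[-.125,-.125,.07],[-.125,.125,.07]])
t=np.array([[203.1,213.1],[313.8,195.5],[331.8,296.4],[205.8,316.3]])
s=np.array([[389.5,282.3],[290,276.3],[296,176.2],[394.7,181.8]])
def M(q): return R.from_euler('xyz',[q[5],q[4],q[3]]).as_matrix()
def f(q):
    X=C@M(q).T+q[:3]; return np.r_[(proj('top0',X)-t).ravel(),(proj('scene0',X)-s).ravel()]
r=least_squares(f,[.5,0,.1,0,.45,0]); print('org',r.x.round(4),'res',r.fun.round(1))
for i in range(4): print('tri',tri([('top0',*t[i]),('scene0',*s[i])]).round(4))
q=r.x.copy()
# depth plane over deck patches
K,T,p,d=load('top0'); print('depth corners in',[((pt('top0',u,v)-q[:3])@M(q)).round(4).tolist() for u,v in[(212,218),(306,204),(322,290),(214,305)]])
# lid: opening corners, crop coords -> top and scene
ot=np.array([[90,101],[193,54],[224,107],[120,157]])*.375+[190,185]
osn=(np.array([[672,287],[575,312],[552,240],[655,214]])-[400,0])*.35+[275,165]
for i in range(4):
    X=tri([('top0',*ot[i]),('scene0',*osn[i])]); print('open',((X-q[:3])@M(q)).round(4))
for n,o in(('top0',(192,171)),):
  X=tri([('top0',192*.375+190,171*.375+185),('scene0',192*.35+275,180*.35+165)]); print('axis cap',((X-q[:3])@M(q)).round(4))
X=tri([('top0',237*.375+190,245*.375+185),('scene0',162*.35+275,70*.35+165)]); print('post top',X.round(4),((X-q[:3])@M(q)).round(4))
np.save('org.npy',q)
E
python3 fit.py
```

```text
org [0.5355 0.0295 0.0585 0.1609 0.4588 0.0192] res [-0.9  0.3 -0.9  0.5 -0.2  0.  -1.   0.7 -0.4  0.6 -2.1 -0.  -1.4  0.3
  0.1  0.2]
tri [0.6578 0.1736 0.0701]
tri [ 0.6959 -0.0709  0.0644]
tri [ 0.4742 -0.1067  0.1759]
tri [0.4377 0.1375 0.1802]
depth corners in [[0.105, 0.1024, 0.0744], [0.1012, -0.1064, 0.0765], [-0.1101, -0.1085, 0.0745], [-0.1031, 0.106, 0.0711]]
open [0.0853 0.0764 0.0769]
open [ 0.1125 -0.0084  0.0812]
open [ 0.052  -0.0302  0.0863]
open [0.0241 0.0564 0.0808]
axis cap [-0.0016  0.0007  0.0849]
post top [ 0.5125 -0.0064  0.2058] [-0.0907 -0.0294  0.1201]
```

```bash
cat > go.py <<'E'
from h import *
import sys
# usage: go.py x y z ang [o|w] : TCP target in organiser frame (z=-normal, tool y at ang deg from org x); prints delta in tool axes
def orgT():
    q=np.load('org.npy'); T=np.eye(4); T[:3,:3]=R.from_euler('xyz',[q[5],q[4],q[3]]).as_matrix(); T[:3,3]=q[:3]; return T
def tgt(F,x,y,z,ang):
    a=np.radians(ang); yd=np.array([np.cos(a),np.sin(a),0]); zd=np.array([0,0,-1.]); P=np.eye(4)
    P[:3,:3]=np.c_[np.cross(yd,zd),yd,zd]; P[:3,3]=x,y,z; return F@P
def delta(Tg,T=None):
    D=np.linalg.inv(tool() if T is None else T)@Tg; return np.r_[D[:3,3].round(4),np.degrees(R.from_matrix(D[:3,:3]).as_rotvec()).round(2)]
if __name__=='__main__':
    x,y,z,a=map(float,sys.argv[1:5]); F=np.eye(4) if len(sys.argv)>5 else orgT()
    Tg=tgt(F,x,y,z,a); d=delta(Tg); print('world',Tg[:3,3].round(3),'delta',d.tolist(),'rows',max(np.linalg.norm(d[:3])/.0417,np.linalg.norm(d[3:])/7.16).round(1))
E
sed -i "s/^np.save.*//" fit.py; python3 - <<'E'
import numpy as np
q=np.array([0.5355,0.0295,0.0585,0.1609,0.4588,0.0]);
from scipy.spatial.transform import Rotation as R
q[4]=.45; n=R.from_euler('xyz',[0,.45,q[3]]).as_matrix()[:,2]; q[:3]+=.004*n; np.save('org.npy',q); print(q)
E
python3 go.py -.08 -.03 .25 -72
```

```text
[0.53721739 0.02977874 0.06210179 0.1609     0.45       0.        ]
world [0.578 0.006 0.322] delta [0.523, -0.378, -0.0854, 7.56, -24.64, -1.34] rows 15.6
```

```bash
python3 -m inch '[[0.03,-0.02,-0.02,0,0,0],[0.06,-0.04,-0.03,0,-2,0],[0.09,-0.06,-0.05,1,-4,0],[0.12,-0.085,-0.07,2,-7,0],[0.15,-0.11,-0.085,3,-10,0],[0.19,-0.135,-0.085,4,-13,-1],[0.22,-0.16,-0.085,5,-16,-1],[0.25,-0.18,-0.085,6,-19,-1],[0.28,-0.2,-0.085,7,-22,-1],[0.31,-0.225,-0.085,7.5,-24.6,-1.3],[0.34,-0.25,-0.085,7.5,-24.6,-1.3],[0.37,-0.27,-0.085,7.5,-24.6,-1.3]]' 0.087; python3 go.py -.08 -.03 .25 -72
```

```text
time_s: 1.1
tool_pos: [0.4881, -0.1554, 0.3207]
eef_rot: [-171.6, 24.5, 29.1]
ft_force: [0.8, 0.1, -0.0]
grip_width: 0.0872
grasp_force: 0.0
world [0.578 0.006 0.322] delta [0.1426, -0.1059, -0.0515, 0.06, 0.08, 0.02] rows 4.4
```

```bash
python3 -m inch '[[0.035,-0.026,-0.012,0,0,0],[0.07,-0.052,-0.025,0,0,0],[0.105,-0.08,-0.038,0,0,0],[0.14,-0.105,-0.05,0,0,0],[0.14,-0.105,-0.05,0,0,0],[0.14,-0.105,-0.05,0,0,0]]'; python3 - <<'E'
from h import *
shot('wrist','w1'); s=robot.sense(); print(s['joint_pos'].round(1))
E
```

```text
time_s: 1.6
tool_pos: [0.577, 0.0045, 0.3214]
eef_rot: [-171.6, 24.4, 29.3]
ft_force: [-0.4, -0.6, -0.1]
grip_width: 0.0873
grasp_force: 0.0
[ -7.2  33.7  66.2  -7.5 104.9  55.2]
```

View pics/w1.png

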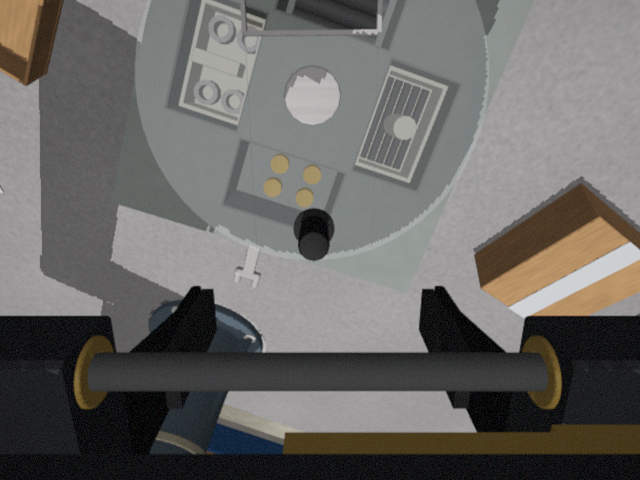

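The wrist view shows the post top at (313,246) with its base near (313,222). The cap centre is at (313,95), the near deck corners are at (118,205) and (409,291), and the bushing bin with its tab is in the left pocket at about (222,62). I'll refit using all three views.

```bash
cat > fit2.py <<'E'
from h import *
from scipy.optimize import least_squares
t=np.array([[203.1,213.1],[313.8,195.5],[331.8,296.4],[205.8,316.3]]); s=np.array([[389.5,282.3],[290,276.3],[296,176.2],[394.7,181.8]])
C=[[.125,.125,.07],[.125,-.125,.07],[-.125,-.125,.07],[-.125,.125,.07]]
ot=np.array([[90,101],[193,54],[224,107],[120,157]])*.375+[190,185]
osn=(np.array([[672,287],[575,312],[552,240],[655,214]])-[400,0])*.35+[275,165]
OC=np.array([[.032,.046],[.032,-.046],[-.032,-.046],[-.032,.046]]) # radial, tang
def model(q):
    M=R.from_euler('xyz',[0,.45,q[3]]).as_matrix(); ph=q[4]; e=np.array([np.cos(ph),np.sin(ph),0]); k=np.array([-e[1],e[0],0])
    W=lambda L:np.atleast_2d(L)@M.T+q[:3]
    O=[(.073+a)*e*1.0+b*k+[0,0,.078] for a,b in OC*1.04]
    P=-.098*e+[0,0,.123]; cap=np.array([0,0,q[5]]); r=[]
    def add(tag,L,px,w=1): r.append(((proj(tag,W(L))-px)*w).ravel())
    add('top0',C,t);add('scene0',C,s);add('w1',[C[2],C[3]],[[409,291],[118,205]])
    add('top0',O,ot,.7);add('scene0',O,osn,.7)
    add('top0',P,[237*.375+190,245*.375+185]);add('scene0',P,[162*.35+275,70*.35+165]);add('w1',P,[313,246])
    add('top0',cap,[192*.375+190,171*.375+185]);add('scene0',cap,[192*.35+275,180*.35+165]);add('w1',cap,[313,95])
    return np.concatenate(r)
r=least_squares(model,[.537,.03,.062,.16,.31,.08],loss='soft_l1'); q=r.x; print(q.round(4)); print(model(q).reshape(-1,2).round(1).tolist())
np.save('org.npy',[*q[:4],.45,0]); np.save('phi.npy',q[4])
M=R.from_euler('xyz',[0,.45,q[3]]).as_matrix(); L=lambda X:((X-q[:3])@M).round(4)
print('post tri',L(tri([('top0',237*.375+190,245*.375+185),('w1',313,246)])),L(tri([('scene0',162*.35+275,70*.35+165),('w1',313,246)])))
print('depth post',L(pt('w1',313,246)),'lid depth',[L(pt('w1',u,v)).tolist() for u,v in[(170,170),(400,230),(300,130),(390,270),(130,190)]])
print('opening pred in w1',proj('w1',np.array([-.098*np.cos(q[4]),-.098*np.sin(q[4]),.078])@M.T+q[:3]))
E
python3 fit2.py
```

```text
[0.5366 0.0277 0.0577 0.1693 0.312  0.0827]
[[-0.9, 1.1], [-1.3, -1.0], [0.3, -1.1], [0.3, 1.7], [-0.2, 0.4], [-2.0, 0.6], [-2.0, 0.8], [-0.6, 0.2], [-0.5, 0.0], [-1.5, -1.0], [-0.6, -0.1], [0.3, -0.5], [0.8, 1.0], [-0.6, 1.2], [0.7, 0.3], [-2.0, 1.1], [-1.2, 0.4], [-0.1, -0.1], [-0.4, 0.6], [-0.7, -1.0], [0.3, -0.1], [-0.2, -0.1], [-1.0, 0.9], [0.0, 2.2]]
post tri [-0.0929 -0.0304  0.1242] [-0.0886 -0.0283  0.1376]
depth post [-0.0918 -0.0295  0.1279] lid depth [[-0.0818, 0.0861, 0.0835], [-0.0735, -0.0948, 0.0824], [-0.0245, 0.0022, 0.0834], [-0.1101, -0.1017, 0.0747], [-0.1088, 0.1149, 0.075]]
opening pred in w1 [[313.69710701 227.30933295]]
```

```bash
python3 - <<'E'
import numpy as np
from scipy.spatial.transform import Rotation as R
q=np.load('org.npy'); q[:3]+=.0045*R.from_euler('xyz',[0,.45,q[3]]).as_matrix()[:,2]; np.save('org.npy',q); print(q)
E
python3 go.py -.0925 -.0298 .20 -72; python3 go.py -.0925 -.0298 .106 -72
```

```text
[0.53854873 0.02802256 0.06175398 0.16934565 0.45       0.        ]
world [ 0.547 -0.001  0.282] delta [-0.0078, -0.0045, 0.0482, 0.01, 0.02, -0.37] rows 1.2
world [ 0.507 -0.008  0.197] delta [-0.0078, -0.0045, 0.1422, 0.01, 0.02, -0.37] rows 3.4
```

```bash
python3 -m inch '[[-0.004,-0.002,0.025,0,0,0],[-0.0078,-0.0045,0.05,0,0,0],[-0.0078,-0.0045,0.07,0,0,0],[-0.0078,-0.0045,0.09,0,0,0],[-0.0078,-0.0045,0.11,0,0,0],[-0.0078,-0.0045,0.125,0,0,0],[-0.0078,-0.0045,0.135,0,0,0],[-0.0078,-0.0045,0.142,0,0,0],[-0.0078,-0.0045,0.142,0,0,0]]' 0.06; python3 - <<'E'
from h import *
shot('wrist','w2')
E
python3 go.py -.0925 -.0298 .106 -72
```

```text
time_s: 2.4
tool_pos: [0.5056, -0.0096, 0.1976]
eef_rot: [-171.6, 24.6, 28.9]
ft_force: [0.2, 0.2, -0.4]
grip_width: 0.0599
grasp_force: 0.0
world [ 0.507 -0.008  0.197] delta [0.0014, -0.0014, 0.0006, -0.09, -0.06, -0.59] rows 0.1
```

View pics/w2.png

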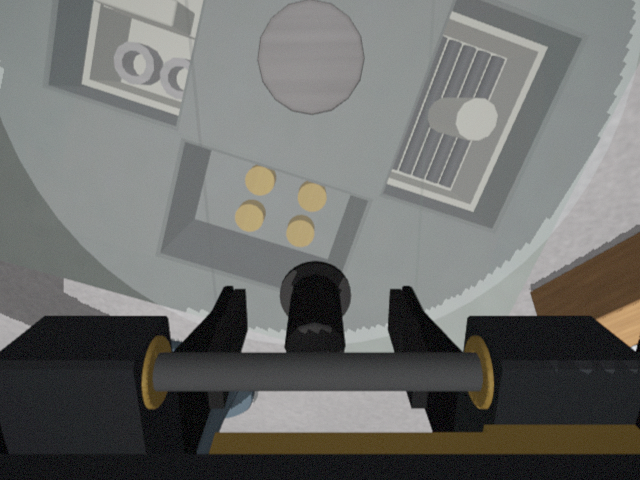

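The post sits laterally centred between the fingers (315, with the fingers at 225 and 410). Its base at (315,298) matches the predicted row 297, so I can close.

```bash
python3 -m inch '[[0,0,0,0,0,0],[0,0,0,0,0,0],[0,0,0,0,0,0],[0,0,0,0,0,0],[0,0,0,0,0,0],[0,0,0,0,0,0]]' 0.0; python3 - <<'E'
from go import *
F=orgT(); T=tool(); L=np.linalg.inv(F)@T; print('tcp in org',L[:3,3].round(4))
phi0=np.arctan2(-L[1,3],-L[0,3]); print('phi',phi0)
tot=np.pi/2-phi0
for k in range(1,13):
    a=tot*k/12; Z=np.eye(4); Z[:3,:3]=R.from_rotvec([0,0,a]).as_matrix()
    print(delta(F@Z@L,T).round(3).tolist())
E
```

```text
time_s: 2.95
tool_pos: [0.5071, -0.0086, 0.1985]
eef_rot: [-171.7, 24.4, 29.0]
ft_force: [0.2, -0.3, -0.5]
grip_width: 0.0281
grasp_force: 0.0
tcp in org [-0.0929 -0.0308  0.107 ]
phi 0.3199441652661666
[0.001, 0.01, -0.0, 0.01, -0.0, -5.97]
[0.002, 0.02, -0.0, 0.02, -0.01, -11.94]
[0.005, 0.03, -0.0, 0.03, -0.01, -17.92]
[0.009, 0.04, -0.0, 0.04, -0.01, -23.89]
[0.014, 0.049, 0.0, 0.05, -0.02, -29.86]
[0.019, 0.057, 0.0, 0.06, -0.02, -35.83]
[0.026, 0.065, 0.0, 0.08, -0.02, -41.81]
[0.033, 0.072, 0.0, 0.09, -0.02, -47.78]
[0.041, 0.078, 0.0, 0.1, -0.03, -53.75]
[0.05, 0.084, 0.0, 0.11, -0.03, -59.72]
[0.059, 0.088, 0.0, 0.12, -0.03, -65.7]
[0.068, 0.092, 0.0, 0.13, -0.04, -71.67]
```

```bash
python3 -m inch '[[0,0,0,0,0,0],[0,0,0,0,0,0],[0,0,0,0,0,0],[0,0,0,0,0,0]]' 0.0; python3 -m inch '[[0.001,0.01,0,0,0,-6],[0.002,0.02,0,0,0,-11.9],[0.005,0.03,0,0,0,-17.9],[0.009,0.04,0,0,0,-23.9],[0.014,0.049,0,0,0,-29.9],[0.019,0.057,0,0,0,-35.8],[0.026,0.065,0,0,0,-41.8],[0.033,0.072,0,0,0,-47.8],[0.041,0.078,0,0,0,-53.7],[0.05,0.084,0,0,0,-59.7],[0.059,0.088,0,0,0,-65.7],[0.068,0.092,0,0,0,-71.6]]'; python3 -m inch '[[0,0,0,0,0,0],[0,0,0,0,0,0]]';  python3 - <<'E'
from go import *
L=np.linalg.inv(orgT())@tool(); print('tcp in org',L[:3,3].round(4)); shot('top','top1'); shot('scene','scene1')
a=load('top1')[2][185:335,190:340]; b=load('scene1')[2][165:305,275:415]
c=np.hstack([cv2.resize(a,(400,400),interpolation=2),cv2.resize(b,(400,400),interpolation=2)])
cv2.imwrite('pics/crop1.png',c[:,:,::-1])
E
```

```text
time_s: 3.28
tool_pos: [0.507, -0.0086, 0.1985]
eef_rot: [-171.7, 24.4, 29.0]
ft_force: [0.8, 1.0, 1.8]
grip_width: 0.0212
grasp_force: 30.0
time_s: 4.28
tool_pos: [0.6006, -0.0603, 0.1578]
eef_rot: [-154.3, 0.1, 99.0]
ft_force: [-0.4, 4.0, 0.9]
grip_width: 0.0213
grasp_force: 30.0
time_s: 4.45
tool_pos: [0.6007, -0.0602, 0.1577]
eef_rot: [-154.3, 0.3, 98.7]
ft_force: [0.6, 2.8, -1.0]
grip_width: 0.021
grasp_force: 30.0
tcp in org [-0.     -0.0974  0.1066]
```

View pics/crop1.png

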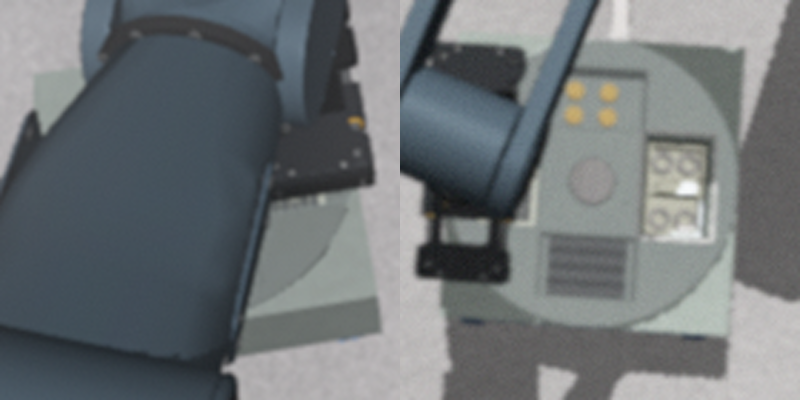

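The opening now lies over the left pocket with the bushing bin (crop at about (680,188)). I'll release, back off along the normal and go above the tab.

```bash
python3 -m inch '[[0,0,0,0,0,0],[0,0,0,0,0,0],[0,0,0,0,0,0],[0,0,0,0,0,0],[0,0,-0.02,0,0,0],[0,0,-0.05,0,0,0],[0,0,-0.08,0,0,0],[0,0,-0.1,0,0,0],[0,0,-0.1,0,0,0]]' 0.045; python3 go.py 0 .045 .2 0
```

```text
time_s: 5.3
tool_pos: [0.6466, -0.0545, 0.2529]
eef_rot: [-154.8, 0.6, 98.8]
ft_force: [1.4, -0.6, -0.2]
grip_width: 0.0451
grasp_force: 0.0
world [0.617 0.087 0.242] delta [0.1446, -0.0029, 0.012, 0.62, 0.16, -1.04] rows 3.5
```

```bash
python3 -m inch '[[0.035,0,0.003,0,0,0],[0.07,0,0.006,0,0,-0.5],[0.105,-0.002,0.01,0.3,0,-1],[0.1446,-0.0029,0.012,0.6,0.16,-1.04],[0.1446,-0.0029,0.012,0.6,0.16,-1.04],[0.1446,-0.0029,0.012,0.6,0.16,-1.04]]' 0.028; python3 - <<'E'
from go import *
shot('wrist','w3'); L=np.linalg.inv(orgT())@tool(); print('tcp in org',L[:3,3].round(4))
F=orgT()
print({n:proj('w3',(F@[*x,1])[:3]).round(0).tolist() for n,x in dict(tab=(0,.073,.068),c1=(.046,.041,.078),c2=(-.046,.105,.078),hub=(0,0,.083)).items()})
E
```

```text
time_s: 5.8
tool_pos: [0.6117, 0.0897, 0.2368]
eef_rot: [-153.5, -0.3, 99.9]
ft_force: [-0.0, -0.7, -0.6]
grip_width: 0.0282
grasp_force: 0.0
tcp in org [-0.0016  0.0468  0.1939]
{'tab': [[321.0, 197.0]], 'c1': [[391.0, 249.0]], 'c2': [[246.0, 149.0]], 'hub': [[320.0, 308.0]]}
```

View pics/w3.png

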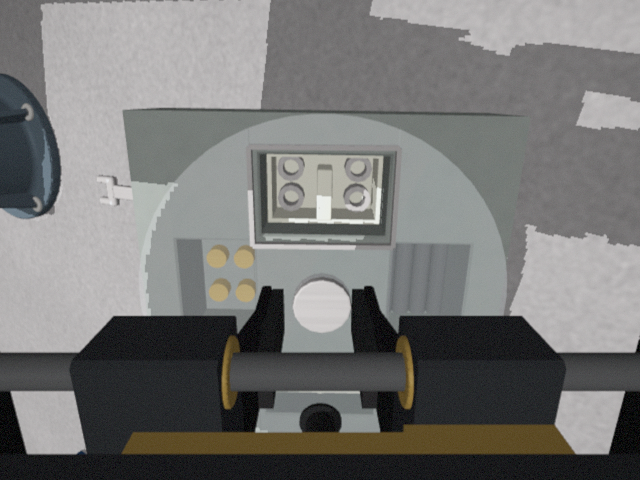

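Opening trim spans about (248..400, 146) to (256..391, 245). The tab's top face is centred near (324,194), against a predicted (321,197). I'll check it by depth, then descend.

```bash
python3 - <<'E'
from go import *
F=orgT(); Fi=np.linalg.inv(F); L=lambda X:(Fi@[*X,1])[:3].round(4).tolist()
for u,v in[(324,194),(324,175),(324,210),(324,218),(324,168),(319,205),(329,205),(275,160),(395,190),(250,200),(324,147),(324,245),(430,200),(210,200)]: print((u,v),L(pt('w3',u,v)))
E
python3 go.py 0.001 .073 .13 0;python3 go.py 0.001 .073 .062 0
```

```text
(324, 194) [0.0019, 0.0751, 0.0689]
(324, 175) [0.0018, 0.0876, 0.0686]
(324, 210) [0.002, 0.0644, 0.0687]
(324, 218) [0.002, 0.0588, 0.0685]
(324, 168) [0.0017, 0.091, 0.0615]
(319, 205) [-0.0013, 0.0677, 0.0688]
(329, 205) [0.0052, 0.0677, 0.0685]
(275, 160) [-0.0348, 0.0906, 0.0215]
(395, 190) [0.0462, 0.0802, 0.079]
(250, 200) [-0.0449, 0.0732, 0.0791]
(324, 147) [0.0015, 0.1065, 0.0796]
(324, 245) [0.0021, 0.0431, 0.0781]
(430, 200) [0.0687, 0.0739, 0.0786]
(210, 200) [-0.0705, 0.0728, 0.0786]
world [0.583 0.11  0.178] delta [0.026, 0.0034, 0.0639, -0.65, -0.16, 0.17] rows 1.7
world [0.554 0.105 0.117] delta [0.0259, 0.0042, 0.1319, -0.65, -0.16, 0.17] rows 3.2
```

```bash
python3 -m inch '[[0.013,0.002,0.03,-0.3,0,0],[0.027,0.004,0.06,-0.65,-0.16,0.17],[0.027,0.004,0.08,-0.65,-0.16,0.17],[0.027,0.004,0.09,-0.65,-0.16,0.17],[0.027,0.004,0.09,-0.65,-0.16,0.17]]'; python3 go.py .0015 .074 .054 0
```

```text
time_s: 6.27
tool_pos: [0.5708, 0.107, 0.1534]
eef_rot: [-154.0, -0.0, 99.5]
ft_force: [0.6, -0.5, -0.6]
grip_width: 0.0279
grasp_force: 0.0
world [0.551 0.105 0.11 ] delta [0.0015, 0.0009, 0.0482, -0.22, -0.12, -0.15] rows 1.2
```

```bash
python3 -m inch '[[0.0015,0.0009,0.01,-0.2,-0.1,0],[0.0015,0.0009,0.022,-0.2,-0.1,0],[0.0015,0.0009,0.034,-0.2,-0.1,0],[0.0015,0.0009,0.043,-0.2,-0.1,0],[0.0015,0.0009,0.048,-0.2,-0.1,0],[0.0015,0.0009,0.048,-0.2,-0.1,0]]'; python3 - <<'E'
from go import *
shot('wrist','w4'); L=np.linalg.inv(orgT())@tool(); print('tcp in org',L[:3,3].round(4))
E
```

```text
time_s: 6.77
tool_pos: [0.5529, 0.1061, 0.1116]
eef_rot: [-154.5, 0.1, 99.6]
ft_force: [-0.3, 0.9, -0.5]
grip_width: 0.0278
grasp_force: 0.0
tcp in org [0.0032 0.0746 0.0574]
```

View pics/w4.png

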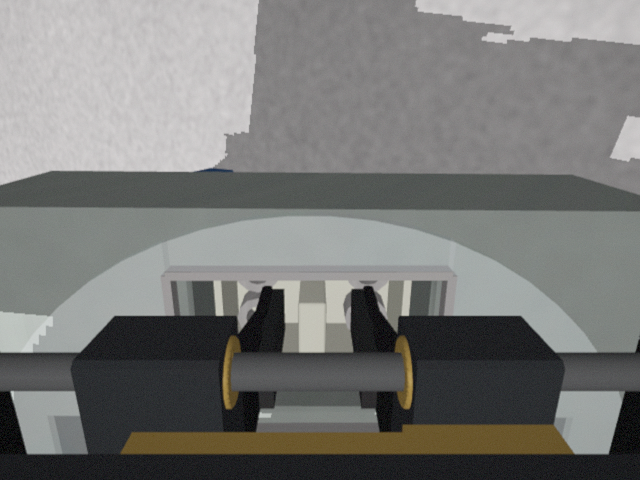

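The fingers (285 to 350) straddle the tab (300 to 326) inside the opening. I'll go 4 mm deeper and close.

```bash
python3 -m inch '[[0,-0.001,0.004,0,0,0],[0,-0.001,0.004,0,0,0],[0,-0.001,0.004,0,0,0],[0,-0.001,0.004,0,0,0],[0,-0.001,0.004,0,0,0],[0,-0.001,0.004,0,0,0],[0,-0.001,0.004,0,0,0],[0,-0.001,0.004,0,0,0]]' 0.0;  python3 go.py .0015 .074 .17 0
```

```text
time_s: 7.48
tool_pos: [0.5505, 0.1065, 0.1091]
eef_rot: [-154.6, 0.1, 99.7]
ft_force: [-0.4, 0.3, 3.3]
grip_width: 0.0096
grasp_force: 30.0
world [0.6   0.114 0.214] delta [-0.0014, 0.0002, -0.1165, 0.34, 0.02, -0.07] rows 2.8
```

```bash
python3 -m inch '[[0,0,-0.004,0,0,0],[0,0,-0.01,0,0,0],[0,0,-0.018,0,0,0],[0,0,-0.027,0,0,0],[0,0,-0.036,0,0,0],[0,0,-0.045,0,0,0],[0,0,-0.055,0,0,0],[0,0,-0.065,0,0,0],[0,0,-0.076,0,0,0],[0,0,-0.087,0,0,0],[0,0,-0.097,0,0,0],[0,0,-0.103,0,0,0]]'; python3 -m inch '[[0,0,0,0,0,0],[0,0,0,0,0,0],[0,0,0,0,0,0]]'; python3 - <<'E'
from go import *
shot('wrist','w5');shot('scene','scene2'); shot('top','top2'); F=orgT();L=np.linalg.inv(F)@tool(); print('tcp in org',L.round(4))
# tray measure from first pictures
for u,v in[(110,265),(165,268),(157,333),(99,324),(133,297)]: print('tray top0',(u,v),pt('top0',u,v).round(3))
cv2.imwrite('pics/mix.png',np.hstack([cv2.resize(load('top0')[2][240:350,80:190],(400,400),interpolation=2),cv2.resize(load('scene2')[2][130:340,250:460],(400,400),interpolation=2)])[:,:,::-1])
E
```

```text
time_s: 8.48
tool_pos: [0.5952, 0.114, 0.2033]
eef_rot: [-154.7, 0.1, 99.7]
ft_force: [-0.3, -1.3, -2.0]
grip_width: 0.0096
grasp_force: 30.0
time_s: 8.73
tool_pos: [0.5934, 0.1139, 0.2012]
eef_rot: [-154.5, 0.0, 99.7]
ft_force: [0.1, 0.9, -2.0]
grip_width: 0.0098
grasp_force: 30.0
tcp in org [[ 1.000e-03  1.000e+00  3.900e-03  1.100e-03]
 [ 1.000e+00 -1.000e-03 -2.000e-04  7.540e-02]
 [-2.000e-04  3.900e-03 -1.000e+00  1.552e-01]
 [ 0.000e+00  0.000e+00  0.000e+00  1.000e+00]]
tray top0 (110, 265) [0.546 0.394 0.03 ]
tray top0 (165, 268) [ 0.54   0.277 -0.001]
tray top0 (157, 333) [0.39  0.291 0.003]
tray top0 (99, 324) [0.413 0.415 0.026]
tray top0 (133, 297) [0.473 0.348 0.005]
```

View pics/mix.png

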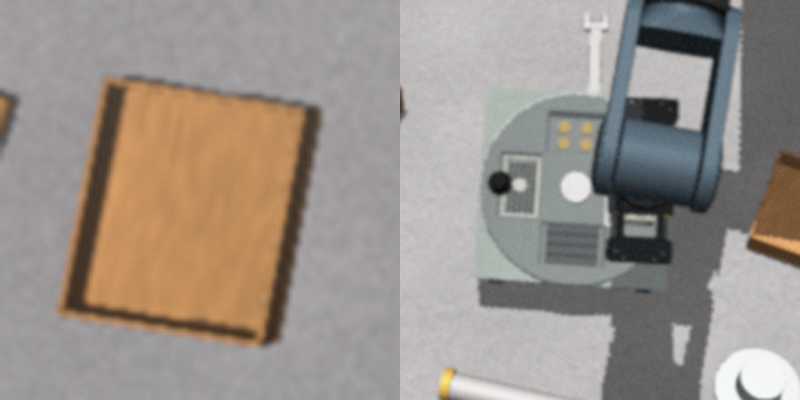

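The bin is out: the tool is about 0.10 m up the normal, holding roughly 2 N, and the lid stayed put. The tray's rim spans crop (105,78) to (275,345). I'll locate the tray by depth.

```bash
python3 - <<'E'
from go import *
for tag,(x0,x1,y0,y1) in dict(top0=(.36,.6,.25,.45),scene0=(.36,.6,.25,.45)).items():
    K,T,p,d=load(tag); v,u=np.mgrid[:480,:640]; X=(np.dstack([u,v,np.ones_like(u)])@np.linalg.inv(K).T*d[...,None])@T[:3,:3].T+T[:3,3]
    m=(d>0)&(X[...,2]>.024)&(X[...,2]<.05)&(X[...,0]>x0)&(X[...,0]<x1)&(X[...,1]>y0)&(X[...,1]<y1)
    P=X[m]; print(tag,len(P),P[:,2].mean().round(4),cv2.minAreaRect((P[:,:2]*1000).astype(np.float32)))
    f=X[(d>0)&(np.hypot(X[...,0]-.47,X[...,1]-.348)<.035)]; print(' floor z',np.median(f[:,2]).round(4))
E
python3 go.py .47 .348 .25 -10 w
```

```text
top0 672 0.0325 ((471.01239013671875, 343.4048156738281), (133.000732421875, 150.47654724121094), 81.03299713134766)
 floor z 0.004
scene0 500 0.0328 ((470.9989929199219, 346.38568115234375), (129.94703674316406, 159.00694274902344), 80.64071655273438)
 floor z 0.0046
world [0.47  0.348 0.25 ] delta [0.2515, -0.0955, -0.0088, -25.3, 4.42, 19.32] rows 6.5
```

```bash
python3 -m inch '[[0,0,-0.008,0,0,0],[0.006,-0.002,-0.02,0,0,0],[0.02,-0.008,-0.028,-1,0,1],[0.04,-0.016,-0.03,-3,0.5,2],[0.064,-0.025,-0.03,-5,1,4],[0.09,-0.035,-0.03,-8,1.5,6],[0.115,-0.045,-0.027,-11,2,8],[0.14,-0.055,-0.024,-14,2.5,10],[0.165,-0.064,-0.02,-17,3,13],[0.19,-0.073,-0.017,-20,3.5,15],[0.212,-0.082,-0.014,-22.5,4,17],[0.23,-0.088,-0.012,-24,4.2,18.3]]';python3 go.py .471 .345 .25 -10 w
```

```text
time_s: 9.88
tool_pos: [0.4798, 0.3294, 0.251]
eef_rot: [-178.8, 0.2, 81.0]
ft_force: [-0.3, 0.5, -0.9]
grip_width: 0.0098
grasp_force: 30.0
world [0.471 0.345 0.25 ] delta [0.014, -0.0111, 0.0012, -1.2, 0.18, 0.99] rows 0.4
```

```bash
python3 -m inch '[[0.009,-0.007,0.0008,-0.8,0.1,0.7],[0.014,-0.011,0.0012,-1.2,0.18,1],[0.014,-0.011,0.0012,-1.2,0.18,1],[0.014,-0.011,0.0012,-1.2,0.18,1],[0.014,-0.011,0.0012,-1.2,0.18,1]]'; python3 go.py .471 .345 .062 -10 w; python3 - <<'E'
from h import *
shot('wrist','w6'); shot('scene','scene3'); shot('top','top3')
a=cv2.resize(load('w6')[2],(400,300)); b=cv2.resize(load('scene3')[2][140:300,400:560],(300,300),interpolation=2)
cv2.imwrite('pics/mix2.png',np.hstack([a,b])[:,:,::-1])
E
```

```text
time_s: 10.3
tool_pos: [0.4743, 0.3431, 0.2491]
eef_rot: [-180.0, 0.0, 80.0]
ft_force: [-0.4, -0.3, -1.8]
grip_width: 0.0094
grasp_force: 30.0
world [0.471 0.345 0.062] delta [0.0015, -0.0036, 0.1871, -0.0, 0.04, -0.02] rows 4.5
```

View pics/mix2.png

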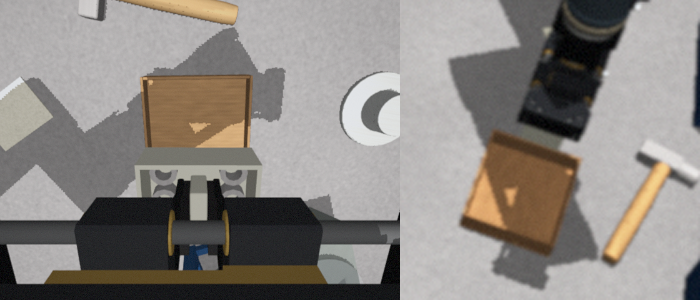

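```bash
python3 - <<'E'
from h import *
K,T,p,d=load('w6'); Mt=np.array(robot.camera_model('wrist')['mount'])
v,u=np.mgrid[:480,:640]; X=(np.dstack([u,v,np.ones_like(u)])@np.linalg.inv(K).T*d[...,None])@Mt[:3,:3].T+Mt[:3,3]
for vv in range(232,300,5): print(vv,X[vv,225].round(4),X[vv,250].round(4),X[vv,380].round(4),X[vv,330].round(4))
E
```

```text
232 [-0.0385 -0.0896  0.2501] [-0.0373 -0.0645  0.2462] [-0.0372  0.0616  0.246 ] [-0.037   0.0131  0.2453]
237 [-0.0433 -0.0897  0.2489] [ 0.0247 -0.0307  0.0404] [0.0244 0.0298 0.0413] [0.0246 0.0065 0.0407]
242 [-0.0486 -0.0902  0.2495] [ 0.0242 -0.0299  0.0347] [0.0243 0.0289 0.0344] [0.0247 0.0062 0.033 ]
247 [-0.0538 -0.0905  0.2494] [ 0.0242 -0.0289  0.0277] [0.0245 0.0278 0.0268] [0.0244 0.0061 0.0271]
252 [ 0.024  -0.0387  0.0221] [ 0.0242 -0.0279  0.0213] [0.0243 0.027  0.0211] [0.0245 0.0059 0.0205]
257 [ 0.0245 -0.0371  0.0148] [ 0.0245 -0.0269  0.0145] [0.024  0.0263 0.0159] [0.0246 0.0057 0.0145]
262 [ 0.0246 -0.0359  0.0089] [ 0.0242 -0.0262  0.0098] [0.0244 0.0253 0.0094] [0.024  0.0056 0.0103]
267 [ 0.0233 -0.0356  0.0068] [ 0.0232 -0.0259  0.0072] [0.023  0.0251 0.0074] [ 0.0859  0.0003 -0.1475]
272 [ 0.0199 -0.0364  0.0098] [ 0.0106 -0.0302  0.0321] [0.007  0.0305 0.0406] [0.0072 0.0066 0.0402]
277 [ 0.0179 -0.0365  0.0095] [ 0.009  -0.0299  0.0299] [0.0072 0.0296 0.0341] [0.0046 0.0066 0.0401]
282 [ 0.016  -0.0365  0.0088] [ 0.008  -0.0295  0.0267] [0.0062 0.0292 0.0308] [0.0023 0.0066 0.0395]
287 [ 0.0142 -0.0364  0.0081] [ 0.006  -0.0295  0.0258] [0.0055 0.0286 0.0267] [0.0154 0.0055 0.0054]
292 [ 0.0124 -0.0364  0.0072] [ 0.0031 -0.0298  0.0267] [0.0036 0.0286 0.0257] [0.0156 0.0053 0.0004]
297 [ 0.0103 -0.0365  0.007 ] [-0.0056 -0.0321  0.0394] [-0.003   0.0301  0.0341] [ 0.0167  0.0051 -0.0061]
```

The bin hangs square: its wall is vertical in the tool frame, the rim is at +7.5 mm, and so the underside is 43.5 mm ahead of the TCP. Contact is due at TCP z of about 0.0475.

```bash
python3 -m inch '[[0,-0.001,0.012,0,0,0],[0.001,-0.002,0.03,0,0,0],[0.0015,-0.0036,0.05,0,0,0],[0.0015,-0.0036,0.07,0,0,0],[0.0015,-0.0036,0.09,0,0,0],[0.0015,-0.0036,0.11,0,0,0],[0.0015,-0.0036,0.13,0,0,0],[0.0015,-0.0036,0.15,0,0,0],[0.0015,-0.0036,0.165,0,0,0],[0.0015,-0.0036,0.177,0,0,0],[0.0015,-0.0036,0.183,0,0,0],[0.0015,-0.0036,0.185,0,0,0]]'; python3 -m inch '[[0,0,0.002,0,0,0],[0,0,0.004,0,0,0],[0,0,0.006,0,0,0],[0,0,0.008,0,0,0],[0,0,0.009,0,0,0],[0,0,0.010,0,0,0],[0,0,0.011,0,0,0],[0,0,0.011,0,0,0]]'
```

```text
time_s: 11.45
tool_pos: [0.4701, 0.3453, 0.0631]
eef_rot: [-179.9, 0.1, 80.0]
ft_force: [0.4, -0.9, -1.9]
grip_width: 0.0098
grasp_force: 30.0
time_s: 12.12
tool_pos: [0.47, 0.3458, 0.0531]
eef_rot: [-180.0, 0.0, 80.0]
ft_force: [0.4, 0.7, -1.6]
grip_width: 0.0099
grasp_force: 30.0
```

```bash
python3 -m inch '[[0,0,0.001,0,0,0],[0,0,0.002,0,0,0],[0,0,0.003,0,0,0],[0,0,0.004,0,0,0],[0,0,0.0045,0,0,0],[0,0,0.005,0,0,0],[0,0,0.005,0,0,0],[0,0,0.005,0,0,0]]'; python3 -m inch '[[0,0,0.0005,0,0,0],[0,0,0.001,0,0,0],[0,0,0.001,0,0,0],[0,0,0.001,0,0,0]]'
```

```text
time_s: 12.78
tool_pos: [0.4701, 0.3458, 0.0481]
eef_rot: [-180.0, 0.0, 80.0]
ft_force: [0.1, 0.1, -2.1]
grip_width: 0.0101
grasp_force: 30.0
time_s: 13.12
tool_pos: [0.4701, 0.3458, 0.0471]
eef_rot: [-180.0, 0.0, 80.0]
ft_force: [-0.5, 0.5, -1.4]
grip_width: 0.0102
grasp_force: 30.0
```

```bash
python3 -m inch '[[0,0,0.0005,0,0,0],[0,0,0.001,0,0,0],[0,0,0.001,0,0,0],[0,0,0.001,0,0,0]]'; python3 -m inch '[[0,0,0.0005,0,0,0],[0,0,0.001,0,0,0],[0,0,0.001,0,0,0],[0,0,0.001,0,0,0]]'
```

```text
time_s: 13.45
tool_pos: [0.4702, 0.346, 0.0466]
eef_rot: [180.0, -0.0, 80.0]
ft_force: [-1.5, -0.4, 2.1]
grip_width: 0.01
grasp_force: 30.0
time_s: 13.78
tool_pos: [0.4702, 0.346, 0.0465]
eef_rot: [180.0, -0.0, 80.0]
ft_force: [-2.1, 0.5, 8.3]
grip_width: 0.0099
grasp_force: 30.0
```

Contact at z = 0.0466, as predicted. I'll release to 28 mm and retreat straight up.

```bash
python3 -m inch '[[0,0,-0.001,0,0,0],[0,0,-0.001,0,0,0],[0,0,-0.001,0,0,0],[0,0,-0.001,0,0,0],[0,0,-0.001,0,0,0],[0,0,-0.001,0,0,0]]' 0.026; python3 -m inch '[[0,0,-0.004,0,0,0],[0,0,-0.012,0,0,0],[0,0,-0.022,0,0,0],[0,0,-0.04,0,0,0],[0,0,-0.07,0,0,0],[0,0,-0.1,0,0,0],[0,0,-0.13,0,0,0],[0,0,-0.16,0,0,0],[0,0,-0.18,0,0,0],[0,0,-0.18,0,0,0],[0,0,-0.18,0,0,0]]'; python3 - <<'E'
from h import *
shot('wrist','w7'); shot('scene','scene4')
a=cv2.resize(load('w7')[2],(400,300)); b=cv2.resize(load('scene4')[2],(400,300))
cv2.imwrite('pics/mix3.png',np.hstack([a,b])[:,:,::-1]); print(robot.sense()['time_s'])
K,T,p,d=load('scene4'); v,u=np.mgrid[:480,:640]; 
for t in('scene4','w7'):
    K,T,p,d=load(t); X=(np.dstack([u,v,np.ones_like(u)])@np.linalg.inv(K).T*d[...,None])@T[:3,:3].T+T[:3,3]
    m=(d>0)&(np.hypot(X[...,0]-.47,X[...,1]-.345)<.052)&(X[...,2]<.08); Z=X[m]
    r=Z[(Z[:,2]>.033)&(Z[:,2]<.048)]; print(t,len(r),r.mean(0).round(4),'tab',Z[Z[:,2]>.055].mean(0).round(4),'rim extremes',np.percentile(Z[(Z[:,2]>.034)&(Z[:,2]<.05)][:,2],[10,50,90]).round(4))
E
```

```text
time_s: 14.28
tool_pos: [0.4701, 0.3458, 0.0459]
eef_rot: [-180.0, 0.0, 80.0]
ft_force: [0.1, -0.1, 0.7]
grip_width: 0.0255
grasp_force: 0.0
time_s: 15.2
tool_pos: [0.4708, 0.3462, 0.2286]
eef_rot: [179.8, -0.1, 80.0]
ft_force: [-0.4, -0.5, -1.3]
grip_width: 0.0262
grasp_force: 0.0
15.3
scene4 204 [0.4706 0.3456 0.0395] tab [0.4694 0.3456 0.0614] rim extremes [0.0356 0.0396 0.0449]
w7 1558 [0.4713 0.3469 0.0386] tab [0.471  0.3457 0.0613] rim extremes [0.036  0.0393 0.0405]
```

View pics/mix3.png

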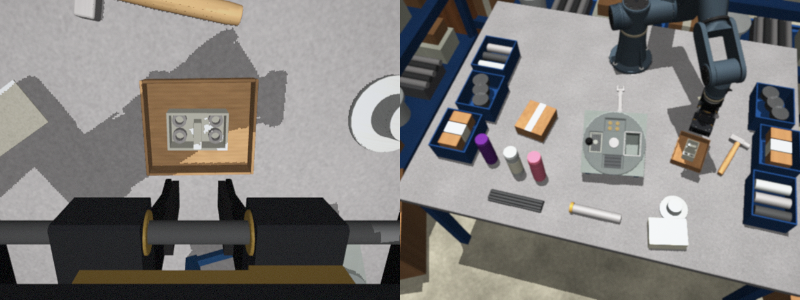

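The bin stands flat in the middle of the tray: rim at 0.040 m, tab at 0.061 m, centre (0.471, 0.346). The stud bin is still in its pocket, the spray can is upright, and the gripper is clear.

```bash
python3 -c "
from cell import robot
print(robot.finish_job())"
```

```text
the job is handed in; nothing more can be done
None
```

The lid is turned, and the bushing bin is lifted out and standing upright in the middle of the tray; the stud bin is still in its pocket, the spray can is upright, and I handed the job in after about 15 s (no verdict was returned).

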